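# Clamp the grey-scale block on the tilted photo stage

### The job

Lay the larger grey-scale block (the aluminium one, not its smaller lookalike) gently into the shallow pocket of the tilted stage, flat and square, and let go of it. Then turn the three black wing knobs clockwise fully home to their end stops so that their lugs hold the block: the knob at the upper end of the slope first, then the two at the sides in either order. Leave the other things on the table where they are.

Things in the scene. Friction and masses are not known exactly. Their poses are not given: they have to be found in the camera images.
- block: aluminium reference block with five grey patches on top, 100 (x) x 64 (y) x 26 (z) mm, about 0.42 kg, lying flat on the table; origin at the centre of its underside. Either way round fits the pocket
- seat (a point): centre of the pocket's floor, on the stage face; x points up the slope (roughly to the robot's right), y level along the face (roughly away from the robot), z out of it. Pocket 106 (x) x 70 (y) mm, bounded by dark rails 12 mm high, upright for 5 mm, then opening outwards by 4 mm; the two rails along x have a 44 mm gap in the middle for fingers
- stage: grey plate on a dark steel foot, tilted 25 degrees; same origin and axes as the pocket floor's centre. Its face spans x -75 to 125, y -115 to 115 mm. Knob axes at (x, y): upper (86, 0), far (30, 80), near (-30, -80) mm, on posts 26 mm across and 29 mm high
- grip_top (a point): on the axis of the upper wing knob, 60 mm above the stage face. Knob: black bar 64 mm long, 16 mm wide, 39 to 72 mm above the face; under it a steel clamp lug, 18 mm wide, 30 to 38 mm above the face, reaching 58 mm from the axis. The frame turns with the knob: x along the bar towards the lug's tip, z along the axis, out of the face
- grip_far (a point): on the axis of the far side wing knob, 60 mm above the stage face. Knob: black bar 64 mm long, 16 mm wide, 39 to 72 mm above the face; under it a steel clamp lug, 18 mm wide, 30 to 38 mm above the face, reaching 58 mm from the axis. The frame turns with the knob: x along the bar towards the lug's tip, z along the axis, out of the face
- grip_near (a point): on the axis of the near side wing knob, 60 mm above the stage face. Knob: black bar 64 mm long, 16 mm wide, 39 to 72 mm above the face; under it a steel clamp lug, 18 mm wide, 30 to 38 mm above the face, reaching 58 mm from the axis. The frame turns with the knob: x along the bar towards the lug's tip, z along the axis, out of the face
- knob_top (a joint): upper knob, joint value in rad: 0 is fully open, grows as the knob turns clockwise (seen from above the stage), 1.45 is its end stop with the clamp lug over the block; starts between 0 and 0.25
- knob_far (a joint): far side knob, joint value in rad: 0 is fully open, grows as the knob turns clockwise (seen from above the stage), 1.45 is its end stop with the clamp lug over the block; starts between 0 and 0.25
- knob_near (a joint): near side knob, joint value in rad: 0 is fully open, grows as the knob turns clockwise (seen from above the stage), 1.45 is its end stop with the clamp lug over the block; starts between 0 and 0.25
- small_block: a smaller aluminium block of the same look, 70 x 42 x 16 mm; origin at the centre of its underside. Not for this job
- lens: black camera lens standing on end, 72 mm across, 80 mm high; origin under its centre. Bystander
- bottle: white round bottle, 54 mm across, 150 mm high; origin under its centre. Bystander
- lens_cap: flat black disc, 68 mm across, 10 mm thick; origin under its centre. Bystander
- brush: hand brush lying on the table, 170 mm long; its x axis runs along it. Bystander
- screwdriver: screwdriver lying on the table, 200 mm long; its x axis runs along it. Bystander
Things that resemble listed ones, but are neither listed nor needed, are in the scene too. What is shaped like the block but brown or red is not meant.

How it is judged:
On the way, in this order (a step that is already met when the one before it is completed fails the run):
1. the larger block lies flat and square in the pocket, let go, with all three knobs still open (x of block in the frame of seat between -0.0045 and 0.0045 m and y of block in the frame of seat between -0.0045 and 0.0045 m and z of block in the frame of seat between -0.003 and 0.003 m and angle between the z axis of block and the z axis of seat, either way round below 0.05 rad and angle between the x axis of block and the x axis of seat, either way round below 0.1 rad and value of joint each of knob_top, knob_far, knob_near below 0.6 rad and contact force between the fingers and block below 0.2 N), for 0.2 s.
2. the upper knob is home at its stop, before either side knob has been turned over (value of joint knob_top above 1.39 rad and value of joint each of knob_far, knob_near below 0.6 rad), for 0.1 s.
3. both side knobs are home at their stops (value of joint each of knob_far, knob_near above 1.39 rad), for 0.1 s.
At the end, for the whole second after the job is handed in: The larger block rests in the pocket, its underside within 3 mm of the pocket floor, within 4.5 mm of the pocket's centre along and across, flat within 0.05 rad and square within 0.1 rad (either way round), at rest; all three knobs stand past 1.39 rad (stop at 1.45) (all of step 3 and x of block in the frame of seat between -0.0045 and 0.0045 m and y of block in the frame of seat between -0.0045 and 0.0045 m and z of block in the frame of seat between -0.003 and 0.003 m and angle between the z axis of block and the z axis of seat, either way round below 0.05 rad and angle between the x axis of block and the x axis of seat, either way round below 0.1 rad and value of joint knob_top above 1.39 rad and linear speed of block below 0.02 m/s); the robot touches nothing.
It fails at once if the block is dropped or thrown into the pocket (faster than 0.5 m/s within 35 mm of the pocket's centre) (distance between block and seat below 0.035 m and linear speed of block above 0.5 m/s).
It fails at once if another thing on the table is moved by more than 30 mm (distance of any of small_block, lens, bottle, lens_cap, brush, screwdriver from where it was at the start of the episode above 0.03 m).
It also fails if it takes over 72 s, if anything falls off the work surface, if the arm or the gripper's body presses on something with over 40 N, if the wrist force passes 120 N, or if a joint passes its speed limit or range.

### The arm

A 6-joint arm with a two-finger parallel gripper is mounted at the origin on the work surface. World frame = base frame: x ahead of the robot, y to its left, z up, the work surface at z = 0. Lengths are in m, angles in rad, forces in N, time in s.
With the tool pointing down it reaches from about 0.4 to 0.825 m from the base axis. Payload 7 kg.
Tool frame: the origin (TCP) lies at the very end of the fingers, on their centre line; the grasp point (between the pads) lies 19 mm behind it; z points along the fingers, y is the line along which they close (so a half turn about z gives the same grasp; the last joint's range is limited). The gripper opens to 88 mm and grips with 3 to 60 N. Pads are 19 mm wide; open, the fingers measure 130 mm over their backs; the gripper's body (78 mm by 193 mm) begins 47 mm behind the grasp point.
Start: joints at [-0.897, 0.359, 0.012, 0, -1.224, -0.288], TCP at [0.254, -0.625, 0.227] pointing down, gripper open.
Joint ranges: [-3.07, 3.07], [-1.43, 2.12], [-1.02, 1.25], [-3.03, 1.67], [-3.05, -0], [-3.03, 3.03]. Speed limits (rad/s): [2.39, 2.39, 3.01, 3.14, 3.14, 3.14].

### API

Orientations are given as [roll, pitch, yaw] about the fixed x, y, z axes, in that order (R = Rz(yaw) Ry(pitch) Rx(roll)).
In Python, from station import * gives the robot as it stands.
- The arm moves only by the tool servo_tool, never from a script. Its argument "moves" is a list of rows, each an object of numbers: "jaw": the opening, from 0 (shut) to 1 (fully open); "dx", "dy", "dz": the shift along the world's x, y, z in m; "roll": the turn about the world's z in degrees. A call has exactly 10 rows; each row shifts and turns the commanded pose from where the row before left it; what a row does not reach is not made up. A row lasts 1/8 s, in which the tool goes at most 62.5 mm and 10.7 degrees, less where a joint would pass 70% of its speed; a pose out of reach is approached as far as the arm can. A call with a gripper value outside its range is refused whole. The fingers move at their own pace and stop on an object; "newtons" is the grip in N (left out, the last holds). Time passes only in rows, so rows that do not move let the fingers close, or fill a call up. It gives the time, the measured TCP pose, the force, the opening and the grip force at its end, in the units of the state.
- get_state(): the state, without advancing time (a new reading comes with each control period).
- grab_frame(name): name is "scene" or "top"; returns (picture, depth): 400x640x3 uint8, red, green, blue; 400x640 float32, m along the optical axis (not along the pixel's ray), 0 where there is no reading.
- calibration(name): a dict with "intrinsics" (3x3 intrinsics, pixels), "R" (3x3) and "t" (3): a world point X has camera coordinates R X + t. Camera axes: x right, y down, z forward; pixel columns grow to the right and rows downward; lengths in m; the calibration is good to about 2 mm. A picture is of the moment at which its call begins. calibration takes no time and is no camera call.
- job_done(): hands the job in; it is judged then, once.
The state is a dict: "t": time; "q": joint angles; "qd": joint speeds; "joint_efforts": joint torques, N m; "eef_pos": TCP position; "ee_rot": TCP orientation; "force": force on the tool from outside, world axes, zero at the start; "moment": the same for the moment, N m; "width": finger opening in m; "gripper_force": force on a finger pad.
Only numpy, scipy, OpenCV 4.12 (cv2) and the standard library are available. Lean on these libraries where they do the work, as an engineer would, in place of code of your own. Each camera call takes 0.05 s, during which the arm holds its last target. There are 200 camera calls.

## Working session

There is one attempt and no reset: what is moved stays moved. The work goes in short steps, Python scripts to look and compute and a tool call to move; the robot and the scene stay as the last step left them, time stands still between calls to the robot, and variables do not carry over. Pictures are saved under pics/ and viewed, at most 10 in all, crops included, and the job is handed in when it is done.

Besides the shell and the picture viewer there is one more tool, called as a command line: name --argument value ..., lists and objects as JSON in quotes. servo_tool: Moves the arm, as the interface text tells. Its arguments: {"type":"object","properties":{"moves":{"type":"array","items":{"type":"object","properties":{"jaw":{"type":"number"},"dx":{"type":"number"},"dy":{"type":"number"},"dz":{"type":"number"},"roll":{"type":"number"}}}},"newtons":{"type":"number"}},"required":["moves"]}

```bash
ls; mkdir -p pics; cat > h.py <<'E'
from station import *
import numpy as np, cv2
def snap(n):
    p,d=grab_frame(n); c=calibration(n); return p,d,c
def pt(c,u,v,z):  # Z-depth to world
    K,R,t=[np.array(c[k]) for k in("intrinsics","R","t")]
    return R.T@(np.linalg.inv(K)@[u,v,1]*z-t)
def cloud(d,c):
    K,R,t=[np.array(c[k]) for k in("intrinsics","R","t")]
    v,u=np.mgrid[:d.shape[0],:d.shape[1]]
    return ((np.stack([u,v,np.ones_like(u)],-1)@np.linalg.inv(K).T)*d[...,None]-t)@R
E
python3 - <<'E'
from h import *
print(get_state())
for n in("scene","top"):
    p,d,c=snap(n); cv2.imwrite(f"pics/{n}0.png",p[...,::-1]); np.savez(f"{n}0.npz",p=p,d=d)
    R=np.array(c["R"]);print(n,c["intrinsics"],R,-R.T@np.array(c["t"]),(d==0).mean())
E
```

```text
pics
{'t': 0.0, 'q': array([-8.96893656e-01,  3.59400287e-01,  1.10251626e-02, -3.69994584e-04,
       -1.22409578e+00, -2.88092009e-01]), 'qd': array([ 9.61192174e-04, -2.61353492e-05, -3.67174358e-04,  4.31495985e-04,
       -7.58936636e-04, -7.27320644e-05]), 'joint_efforts': array([ 3.01761529e-04, -5.82709837e+01,  2.93050110e+01,  6.99681491e+00,
        6.75234071e-03, -1.76414642e-04]), 'eef_pos': array([ 0.2537887 , -0.62492275,  0.22559578]), 'ee_rot': array([ 3.13988826e+00, -1.42356472e-04, -2.75590788e+00]), 'force': array([-0.21393363, -0.09068039,  0.09360401]), 'moment': array([ 0.00644621, -0.03223272, -0.00545572]), 'gripper_force': 0.0, 'width': 0.08782030905429444}
scene [[388.37611185   0.         314.6064598 ]
 [  0.         388.37611185 195.78041935]
 [  0.           0.           1.        ]] [[-0.33904768  0.94073741 -0.00773318]
 [ 0.80915007  0.28740973 -0.51251518]
 [-0.47991961 -0.18002439 -0.85864334]] [1.04702673 0.24005751 1.13058127] 0.00394921875
top [[519.1038539    0.         330.84658615]
 [  0.         519.1038539  203.19889934]
 [  0.           0.           1.        ]] [[ 0.01499038 -0.99988555 -0.00204224]
 [-0.99370403 -0.01467084 -0.11107232]
 [ 0.11102965  0.00369439 -0.99381023]] [0.27422818 0.00832604 1.75299418] 0.00394140625
```

View pics/scene0.png

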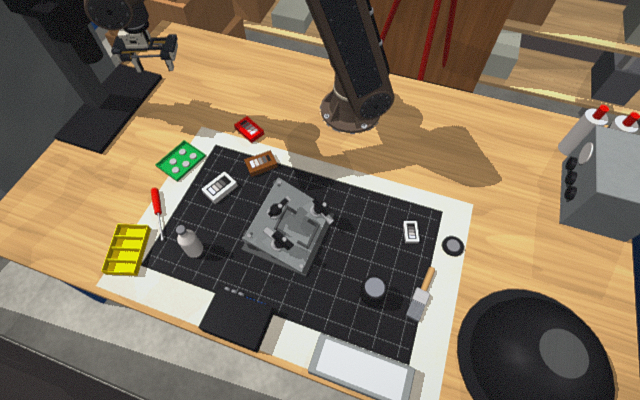

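View pics/top0.png

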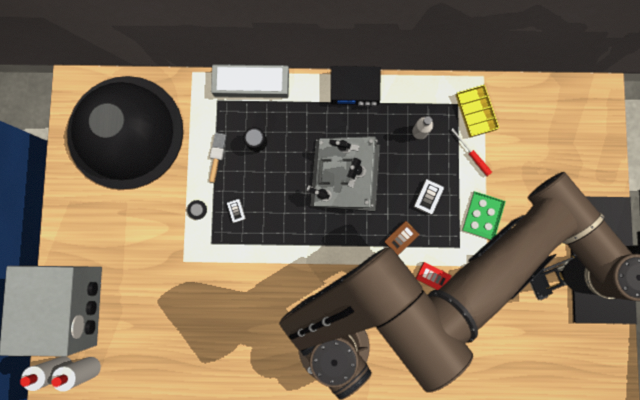

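The scene view shows the larger block at about (219,187), the stage at (290,225) and the small block at (411,231). In the top view they are at (429,196), (346,173) and (235,210). The block is to the robot's right of the stage, and the knobs stand open.

```bash
python3 - <<'E'
from h import *
for n,bb,sb in(("top",(429,196),(346,173)),("scene",(219,187),(290,225))):
    f=np.load(n+"0.npz");c=calibration(n);P=cloud(f["d"],c);p=f["p"].astype(int)
    v,u=np.mgrid[:400,:640]
    near=(abs(u-bb[0])<30)&(abs(v-bb[1])<30)
    tab=P[near&(p.max(2)<60)];print(n,"table z",np.median(tab[:,2]))
    m=near&(P[...,2]>.018)&(P[...,2]<.034)
    Q=P[m];print("block n",len(Q),"z",np.median(Q[:,2]))
    r=cv2.minAreaRect((Q[:,:2]*1000).astype(np.float32));print("  rect",r)
    # ray onto plane z=.026 using brightness mask
    mb=(near&(p.min(2)>75)).astype(np.uint8); mb=cv2.morphologyEx(mb,cv2.MORPH_CLOSE,np.ones((5,5)))
    # stage plane
    s=(abs(u-sb[0])<45)&(abs(v-sb[1])<50)&(P[...,2]>.02)&(P[...,2]<.2)&(np.ptp(p,axis=2)<25)
    S=P[s]
    rng=np.random.default_rng(0);best=0
    for _ in range(1500):
        a=S[rng.choice(len(S),3,False)];nn=np.cross(a[1]-a[0],a[2]-a[0]);L=np.linalg.norm(nn)
        if L<1e-5: continue
        nn/=L*np.sign(nn[2]) 
        if abs(nn[2]-.906)>.04: continue
        k=abs((S-a[0])@nn)<.003
        if k.sum()>best: best=k.sum();bk=k
    I=S[bk];c0=I.mean(0);_,_,V=np.linalg.svd(I-c0);nn=V[2]*np.sign(V[2][2])
    I=S[abs((S-c0)@nn)<.004]
    print("  stage plane n",nn,"tilt",np.degrees(np.arccos(nn[2])),"n",len(I))
    xs=np.array([0,0,1])-nn*nn[2];xs/=np.linalg.norm(xs);ys=np.cross(nn,xs)
    uv=np.c_[(I-c0)@xs,(I-c0)@ys]*1000
    r=cv2.minAreaRect(uv.astype(np.float32));print("  stage rect",r)
    print("  x pct",np.percentile(uv[:,0],[0,.5,99.5,100]),"y",np.percentile(uv[:,1],[0,.5,99.5,100]))
    # map: rect centre = seat (25,0)
    ctr=c0+xs*r[0][0]/1000+ys*r[0][1]/1000
    print("  xs",xs,"ys",ys,"seat",ctr-xs*.025)
    mb=0
E
```

```text
top table z -6.287607686751211e-05
block n 569 z 0.02516282602912063
  rect ((459.974609375, -293.38519287109375), (70.0505142211914, 180.46287536621094), 61.54384231567383)
  stage plane n [0.02696578 0.42231656 0.90604722] tilt 25.035302010958397 n 2153
  stage rect ((-9.528923034667969, 5.302436828613281), (231.2207794189453, 213.01890563964844), 89.7472915649414)
  x pct [-115.95922443 -106.5481659    93.32899397   97.36643382] y [-110.51484805 -109.57057436  118.39732257  120.62259224]
  xs [-0.05773541 -0.90420584  0.42317659] ys [ 9.97967670e-01 -6.37222914e-02 -3.46944695e-18] seat [0.56874908 0.00086037 0.05860741]
scene table z 0.0009345391054945747
block n 539 z 0.025991679976917044
  rect ((475.0008239746094, -319.6761779785156), (159.24356079101562, 197.58477783203125), 26.27974510192871)
  stage plane n [0.02599866 0.42622705 0.90424254] tilt 25.27854175246542 n 3260
  stage rect ((-1.7953872680664062, -8.358062744140625), (202.7232208251953, 231.2053985595703), 0.17098230123519897)
  x pct [-103.20705731 -101.41284426   96.61309778   99.82934378] y [-123.92597048 -121.24381718  106.38236292  107.3038511 ]
  xs [-0.05505395 -0.90256503  0.42701924] ys [ 0.99814485 -0.06088405  0.        ] seat [ 0.57199751 -0.00132945  0.06040829]
```

```bash
python3 - <<'E'
from h import *
nn=np.array([.0265,.4243,.9051]);nn/=np.linalg.norm(nn)
xs=np.array([0,0,1])-nn*nn[2];xs/=np.linalg.norm(xs);ys=np.cross(nn,xs);O=np.array([.570,-.0015,.060])
for n,bb,sb in(("top",(429,196),(346,173)),("scene",(219,187),(290,225))):
    f=np.load(n+"0.npz");c=calibration(n);P=cloud(f["d"],c);p=f["p"]
    v,u=np.mgrid[:400,:640]
    m=((abs(u-bb[0])<30)&(abs(v-bb[1])<30)&(P[...,2]>.019)&(P[...,2]<.033)).astype(np.uint8)
    k,l,st,ce=cv2.connectedComponentsWithStats(m,connectivity=4); i=l[bb[1],bb[0]]
    Q=P[l==i]; r=cv2.minAreaRect((Q[:,:2]*1000).astype(np.float32));print(n,"block",len(Q),r,Q[:,2].mean(),Q[:,:2].mean(0))
    L=(P-O)@np.c_[xs,ys,nn]*1000
    s=(abs(u-sb[0])<50)&(abs(v-sb[1])<60)
    A=L[s&(abs(L[...,0]-25)<110)&(abs(L[...,1])<125)]
    print("face z",np.median(A[abs(A[:,2])<4][:,2]))
    R=A[(abs(A[:,2]-12)<2.5)&(abs(A[:,0])<75)&(abs(A[:,1])<60)]
    print("rails",len(R),np.percentile(R[:,0],[1,5,95,99]),np.percentile(R[:,1],[1,5,95,99]))
    T=A[(A[:,2]>66)&(A[:,2]<78)]
    for kx,ky in((86,0),(30,80),(-30,-80)):
        B=T[(abs(T[:,0]-kx)<40)&(abs(T[:,1]-ky)<40)]
        r=cv2.minAreaRect(B[:,:2].astype(np.float32)) if len(B)>5 else 0
        print("knob",kx,ky,len(B),B.mean(0) if len(B) else 0,r)
    # ortho map for viewing
    o=np.full((300,260,3),0,np.uint8)
    gx,gy=np.meshgrid(np.arange(-95,165),np.arange(150,-150,-1))
    W=O+gx[...,None]/1000*xs+gy[...,None]/1000*ys
    K,Rm,t=[np.array(c[k]) for k in("intrinsics","R","t")]
    q=(W@Rm.T+t)@K.T;q=(q[...,:2]/q[...,2:]).astype(np.float32)
    o=cv2.remap(p,q[...,0],q[...,1],cv2.INTER_LINEAR)
    cv2.rectangle(o,(95-75,150-115),(95+125,150+115),(255,0,0),1);cv2.rectangle(o,(95-53,150-35),(95+53,150+35),(255,0,0),1)
    globals()[n]=o
cv2.imwrite("pics/ortho.png",cv2.resize(np.hstack([top,scene])[...,::-1],None,fx=1.5,fy=1.5))
print(xs,ys)
E
```

```text
top block 515 ((494.3429260253906, -312.6757507324219), (64.89820098876953, 101.71855926513672), 66.19970703125) 0.025284167693955483 [ 0.49468356 -0.3127432 ]
face z -0.35333212510273593
rails 49 [-60.55124209 -59.43099052  56.31700676  59.21835532] [-44.86352415 -41.82027981  40.28435261  53.94757324]
knob 86 0 94 [86.54411063 -3.10404318 70.93165438] ((87.08988189697266, -2.201251983642578), (63.530250549316406, 20.70046043395996), 72.68640899658203)
knob 30 80 84 [32.8392481  77.40579623 71.14313892] ((31.476987838745117, 78.09407043457031), (16.73191261291504, 64.50946807861328), 79.18321990966797)
knob -30 -80 85 [-28.60708706 -82.23583127  71.43411085] ((-29.835630416870117, -81.54318237304688), (15.795039176940918, 64.87672424316406), 70.53226470947266)
scene block 496 ((498.5301818847656, -311.71649169921875), (66.97520446777344, 100.10346221923828), 65.43878173828125) 0.025942423815736408 [ 0.50020932 -0.31053556]
face z 0.3320588193712464
rails 127 [-61.28024983 -60.67309452  58.63717825  59.62293619] [-41.8957792  -40.02792869  42.67306387  44.65148034]
knob 86 0 116 [85.59561156  3.31824715 72.29905837] ((84.85800170898438, 1.1849479675292969), (66.2790298461914, 15.843074798583984), 71.29999542236328)
knob 30 80 136 [29.8190171  82.86106788 71.64680265] ((29.549423217773438, 82.49954986572266), (17.175846099853516, 63.207698822021484), 78.69598388671875)
knob -30 -80 111 [-30.58663092 -76.91253883  71.96920802] ((-30.37394142150879, -77.39183044433594), (18.549015045166016, 62.855140686035156), 68.68201446533203)
[-0.05642055 -0.90336754  0.42513975] [ 0.99805532 -0.06233435  0.        ]
```

View pics/ortho.png

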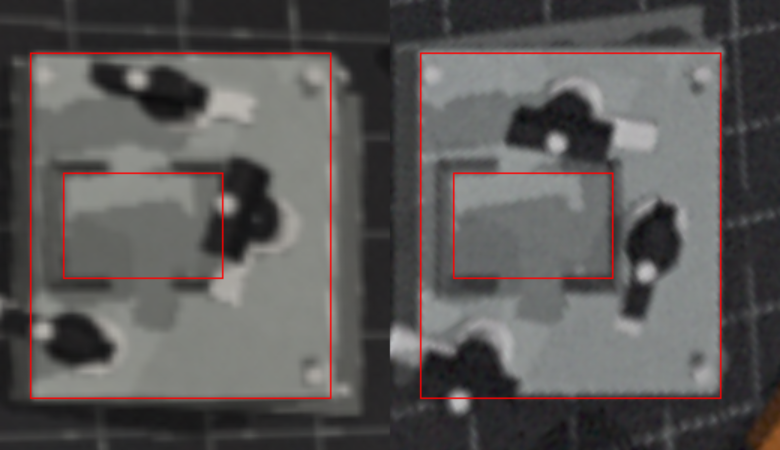

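The rectified views show that the pose fits: seat at about (0.570, -0.0015, 0.060), stage yaw -3.6°. The two cameras' biases are opposite and cancel. The larger block is at (0.496, -0.312) and its long axis is at 156°. I'll go to the block first.

servo_tool --moves '[{"dx": 0.0243, "dy": 0.0313, "dz": -0.01, "roll": -4.63, "jaw": 1}, {"dx": 0.0243, "dy": 0.0313, "dz": -0.01, "roll": -4.63, "jaw": 1}, {"dx": 0.0243, "dy": 0.0313, "dz": -0.01, "roll": -4.63, "jaw": 1}, {"dx": 0.0243, "dy": 0.0313, "dz": -0.01, "roll": -4.63, "jaw": 1}, {"dx": 0.0243, "dy": 0.0313, "dz": -0.01, "roll": -4.63, "jaw": 1}, {"dx": 0.0243, "dy": 0.0313, "dz": -0.01, "roll": -4.63, "jaw": 1}, {"dx": 0.0243, "dy": 0.0313, "dz": -0.01, "roll": -4.63, "jaw": 1}, {"dx": 0.0243, "dy": 0.0313, "dz": -0.01, "roll": -4.63, "jaw": 1}, {"dx": 0.0243, "dy": 0.0313, "dz": -0.01, "roll": -4.63, "jaw": 1}, {"dx": 0.0243, "dy": 0.0313, "dz": -0.01, "roll": -4.63, "jaw": 1}]' --newtons 40

```text
t: 1.35
eef_pos: [0.4974, -0.3112, 0.126]
ee_rot: [-3.142, -0.001, 2.717]
force: [0.4, -0.2, 0.3]
width: 0.0876
gripper_force: 0.0
```

servo_tool --moves '[{"dx": -0.001, "dy": -0.001, "dz": -0.03}, {"dz": -0.03}, {"dz": -0.03}, {"dz": -0.015}, {"dz": -0.005}, {"jaw": 0}, {"jaw": 0}, {"jaw": 0}, {"jaw": 0}, {"jaw": 0}]' --newtons 40

```text
$.moves[0]: bad value
```

servo_tool --moves '[{"dx": -0.001, "dy": -0.001, "dz": -0.03, "roll": 0, "jaw": 1}, {"dx": 0, "dy": 0, "dz": -0.03, "roll": 0, "jaw": 1}, {"dx": 0, "dy": 0, "dz": -0.03, "roll": 0, "jaw": 1}, {"dx": 0, "dy": 0, "dz": -0.015, "roll": 0, "jaw": 1}, {"dx": 0, "dy": 0, "dz": -0.005, "roll": 0, "jaw": 1}, {"dx": 0, "dy": 0, "dz": 0, "roll": 0, "jaw": 0}, {"dx": 0, "dy": 0, "dz": 0, "roll": 0, "jaw": 0}, {"dx": 0, "dy": 0, "dz": 0, "roll": 0, "jaw": 0}, {"dx": 0, "dy": 0, "dz": 0, "roll": 0, "jaw": 0}, {"dx": 0, "dy": 0, "dz": 0, "roll": 0, "jaw": 0}]' --newtons 40

```text
t: 2.6
eef_pos: [0.4968, -0.3134, 0.0175]
ee_rot: [3.141, 0.002, 2.72]
force: [0.6, 3.6, 5.7]
width: 0.0635
gripper_force: 40.0
```

servo_tool --moves '[{"dx": 0, "dy": 0, "dz": 0.0378, "roll": 0, "jaw": 0}, {"dx": 0, "dy": 0, "dz": 0.0378, "roll": 8, "jaw": 0}, {"dx": 0, "dy": 0, "dz": 0.0378, "roll": 8, "jaw": 0}, {"dx": 0, "dy": 0, "dz": 0.0378, "roll": 8, "jaw": 0}, {"dx": 0, "dy": 0, "dz": 0.0378, "roll": 8, "jaw": 0}, {"dx": 0.0077, "dy": 0.037, "dz": 0, "roll": 8, "jaw": 0}, {"dx": 0.0077, "dy": 0.037, "dz": 0, "roll": 8, "jaw": 0}, {"dx": 0.0077, "dy": 0.037, "dz": 0, "roll": 8, "jaw": 0}, {"dx": 0.0077, "dy": 0.037, "dz": 0, "roll": 8, "jaw": 0}, {"dx": 0.0077, "dy": 0.037, "dz": 0, "roll": 8, "jaw": 0}]'

```text
t: 3.85
eef_pos: [0.5335, -0.1271, 0.2046]
ee_rot: [3.14, -0.001, -2.303]
force: [0.7, -0.3, -3.8]
width: 0.0634
gripper_force: 40.0
```

servo_tool --moves '[{"dx": 0.0077, "dy": 0.037, "dz": 0, "roll": 7.7, "jaw": 0}, {"dx": 0.0077, "dy": 0.037, "dz": 0, "roll": 7.7, "jaw": 0}, {"dx": 0.0077, "dy": 0.037, "dz": 0, "roll": 7.7, "jaw": 0}, {"dx": 0.0077, "dy": 0.037, "dz": 0, "roll": 7.7, "jaw": 0}, {"dx": 0.0077, "dy": 0.037, "dz": 0, "roll": 7.7, "jaw": 0}, {"dx": 0, "dy": 0, "dz": 0, "roll": 0, "jaw": 0}, {"dx": 0, "dy": 0, "dz": 0, "roll": 0, "jaw": 0}, {"dx": 0, "dy": 0, "dz": 0, "roll": 0, "jaw": 0}, {"dx": 0, "dy": 0, "dz": 0, "roll": 0, "jaw": 0}, {"dx": 0, "dy": 0, "dz": 0, "roll": 0, "jaw": 0}]'

```text
t: 5.1
eef_pos: [0.5729, 0.0561, 0.2056]
ee_rot: [-3.142, 0.0, -1.636]
force: [-0.1, -0.9, -3.3]
width: 0.0631
gripper_force: 40.0
```

```bash
python3 - <<'E'
from h import *
for n in("scene","top"):
    p,d,c=snap(n); np.savez(f"{n}1.npz",p=p,d=d)
    cr=p[140:270,220:380] if n=="scene" else p[100:230,270:430]
    globals()[n]=cv2.resize(cr,None,fx=2.5,fy=2.5,interpolation=cv2.INTER_CUBIC)
cv2.imwrite("pics/held.png",np.hstack([scene,top])[...,::-1]); s=get_state();print(s["eef_pos"],s["ee_rot"],s["q"],s["force"],s["width"])
E
```

```text
[0.57292709 0.05632602 0.20562043] [-3.14155263e+00  6.29364700e-05 -1.63584761e+00] [ 4.37632115e-01  2.11280266e-01 -2.42805786e-01 -3.99150012e-05
 -1.11664488e+00 -5.02665889e-01] [ 0.23317553 -0.44983604 -4.80052355] 0.06337869004510598
```

View pics/held.png

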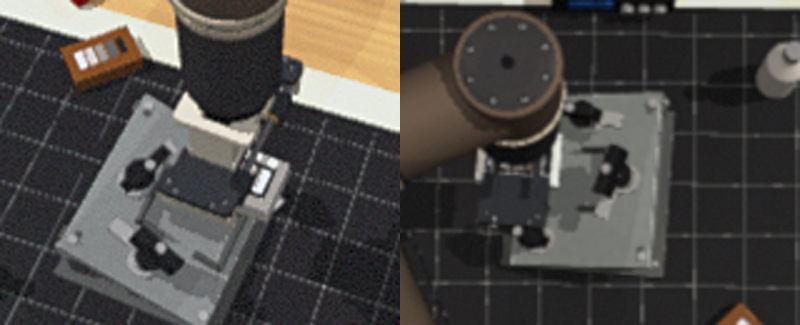

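```bash
python3 - <<'E'
from h import *
T=np.array([.5729,.0562,.2056]);a=np.array([-.0623,-.998]);b=np.array([.998,-.0623])
for n in("scene","top"):
    f=np.load(n+"1.npz");P=cloud(f["d"],calibration(n));q=(P[...,:2]-T[:2])
    L=np.stack([q@a,q@b,P[...,2]-T[2]],-1)*1000
    m=(abs(L[...,0])<80)&(abs(L[...,1])<34)&(L[...,2]>-25)&(L[...,2]<13)
    A=L[m];print(n,len(A),np.round(np.percentile(A[:,0],[0,2,98,100]),1))
    B=A[(A[:,2]>4)&(A[:,2]<12)&(abs(A[:,0])>14)];print(" top",len(B),np.median(B[:,2]),np.round(np.percentile(B[:,0],[0,1,99,100]),1),np.percentile(B[:,1],[0,2,98,100]))
    for s in(1,-1):
        C=A[(A[:,0]*s>25)];print(" side",s,len(C),np.round(np.percentile(C[:,2],[0,5,50,95,100]),1) if len(C) else '')
E
```

```text
scene 323 [-52.9 -52.6  -7.8  -5.3]
 top 247 8.648729404145822 [-52.7 -52.5 -17.1 -16.6] [-33.15876508 -31.01518872  30.91537461  31.70202204]
 side 1 0 
 side -1 280 [-17.1 -10.8   8.   11.1  12.6]
top 163 [-51.9 -50.9  48.1  48.2]
 top 102 7.965848168985532 [-50.6 -50.5  47.9  48.1] [-32.45371523 -30.24230752  23.25440115  26.5555294 ]
 side 1 77 [-16.3   0.9   6.9  11.5  13. ]
 side -1 47 [-2.4  1.3  7.4 12.  12.8]
```

servo_tool --moves '[{"dx": 0.0002, "dy": -0.0072, "dz": -0.00985, "roll": 0, "jaw": 0}, {"dx": -0.0003, "dy": -0.0046, "dz": -0.00985, "roll": 0, "jaw": 0}, {"dx": -0.0003, "dy": -0.0046, "dz": -0.00985, "roll": 0, "jaw": 0}, {"dx": -0.0003, "dy": -0.0046, "dz": -0.00985, "roll": 0, "jaw": 0}, {"dx": -0.0003, "dy": -0.0046, "dz": -0.00985, "roll": 0, "jaw": 0}, {"dx": -0.0003, "dy": -0.0046, "dz": -0.00985, "roll": 0, "jaw": 0}, {"dx": -0.0003, "dy": -0.0046, "dz": -0.00985, "roll": 0, "jaw": 0}, {"dx": -0.0003, "dy": -0.0046, "dz": -0.00985, "roll": 0, "jaw": 0}, {"dx": -0.0003, "dy": -0.0046, "dz": -0.00985, "roll": 0, "jaw": 0}, {"dx": 0, "dy": 0, "dz": 0, "roll": 0, "jaw": 0}]' --newtons 30

```text
t: 6.45
eef_pos: [0.5701, 0.0121, 0.1159]
ee_rot: [3.14, -0.001, -1.636]
force: [0.6, 1.0, -4.6]
width: 0.0636
gripper_force: 30.0
```

servo_tool --moves '[{"dx": 0.0005, "dy": -0.0011, "dz": -0.0018, "roll": 0, "jaw": 0}, {"dx": 0, "dy": -0.0009, "dz": -0.0018, "roll": 0, "jaw": 0}, {"dx": 0, "dy": -0.0009, "dz": -0.0018, "roll": 0, "jaw": 0}, {"dx": 0, "dy": -0.0009, "dz": -0.0018, "roll": 0, "jaw": 0}, {"dx": 0, "dy": -0.0009, "dz": -0.0018, "roll": 0, "jaw": 0}, {"dx": 0, "dy": -0.0009, "dz": -0.0018, "roll": 0, "jaw": 0}, {"dx": 0, "dy": -0.0009, "dz": -0.0018, "roll": 0, "jaw": 0}, {"dx": 0, "dy": -0.0009, "dz": -0.0018, "roll": 0, "jaw": 0}, {"dx": 0, "dy": -0.0009, "dz": -0.0018, "roll": 0, "jaw": 0}, {"dx": 0, "dy": 0, "dz": 0, "roll": 0, "jaw": 0}]' --newtons 15

```text
t: 7.7
eef_pos: [0.5711, 0.0042, 0.1005]
ee_rot: [3.141, -0.0, -1.635]
force: [0.2, 0.0, -3.8]
width: 0.0638
gripper_force: 15.0
```

servo_tool --moves '[{"dx": -0.0005, "dy": -0.0005, "dz": -0.0012, "roll": 0, "jaw": 0}, {"dx": 0, "dy": -0.0005, "dz": -0.0012, "roll": 0, "jaw": 0}, {"dx": 0, "dy": 0.0003, "dz": -0.0011, "roll": 0, "jaw": 0}, {"dx": 0, "dy": 0.0003, "dz": -0.0011, "roll": 0, "jaw": 0}, {"dx": 0, "dy": 0.0003, "dz": -0.0011, "roll": 0, "jaw": 0}, {"dx": 0, "dy": 0.0003, "dz": -0.0011, "roll": 0, "jaw": 0}, {"dx": 0, "dy": 0.0003, "dz": -0.0011, "roll": 0, "jaw": 0}, {"dx": 0, "dy": 0.0003, "dz": -0.0011, "roll": 0, "jaw": 0}, {"dx": 0, "dy": 0, "dz": 0, "roll": 0, "jaw": 0}, {"dx": 0, "dy": 0, "dz": 0, "roll": 0, "jaw": 0}]' --newtons 12

```text
t: 8.95
eef_pos: [0.571, 0.0053, 0.0918]
ee_rot: [-3.141, 0.0, -1.635]
force: [0.2, 3.1, -2.1]
width: 0.0636
gripper_force: 12.0
```

```bash
python3 - <<'E'
from h import *
for n in("scene","top"):
    p,d,c=snap(n); np.savez(f"{n}2.npz",p=p,d=d)
    cr=p[140:270,220:380] if n=="scene" else p[100:230,270:430]
    globals()[n]=cv2.resize(cr,None,fx=2.5,fy=2.5,interpolation=cv2.INTER_CUBIC)
cv2.imwrite("pics/tilt.png",np.hstack([scene,top])[...,::-1]); s=get_state();print(s["eef_pos"],s["force"],s["moment"],s["width"])
E
```

```text
[0.57099709 0.00518423 0.09181265] [ 0.31591457  2.25311895 -2.73816841] [ 1.0594328  -0.03834313  0.00327926] 0.06389069461966655
```

View pics/tilt.png

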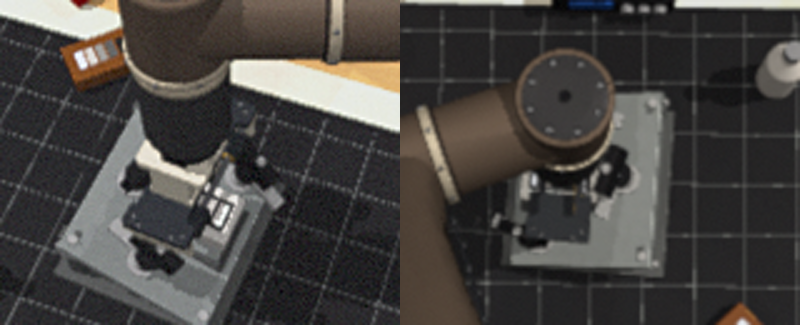

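```bash
cat > blk.py <<'E'
from h import *
import sys
nn=np.array([.0265,.4243,.9051]);nn/=np.linalg.norm(nn)
xs=np.array([0,0,1])-nn*nn[2];xs/=np.linalg.norm(xs);ys=np.cross(nn,xs);O=np.array([.570,-.0015,.060])
def blk(n,f):
    P=cloud(f["d"],calibration(n));L=(P-O)@np.c_[xs,ys,nn]*1000
    return L
E
python3 - <<'E'
from blk import *
for n in("scene","top"):
    L=blk(n,np.load(n+"2.npz"))
    for s in(-1,1):
        A=L[(L[...,0]*s>13)&(abs(L[...,0])<62)&(abs(L[...,1])<28)&(L[...,2]>18)&(L[...,2]<75)]
        if len(A)<15: continue
        print(n,s,len(A)); 
        for lo in range(-60,60,6):
            B=A[(A[:,0]>=lo)&(A[:,0]<lo+6)]
            if len(B)>3: print("   x",lo+3,"z",np.round(np.percentile(B[:,2],[10,50,90]),1))
E
```

```text
scene -1 174
   x -45 z [32.9 40.3 47.6]
   x -39 z [50.5 54.  56. ]
   x -33 z [51.3 52.9 56.1]
   x -27 z [49.5 52.1 54.1]
   x -21 z [47.2 49.1 52.6]
   x -15 z [44.5 48.1 50.7]
top -1 43
   x -39 z [49.5 51.6 56.8]
   x -33 z [48.2 51.6 55.2]
   x -27 z [45.7 50.  55.9]
top 1 43
   x 15 z [35.1 40.6 44.4]
   x 21 z [30.1 37.3 38.9]
   x 45 z [22.6 24.4 27.5]
   x 51 z [22.5 26.5 32.1]
   x 57 z [23.9 26.7 27.2]
```

servo_tool --moves '[{"dx": 0, "dy": 0.0003, "dz": -0.001, "roll": 0, "jaw": 0}, {"dx": 0, "dy": 0.0003, "dz": -0.001, "roll": 0, "jaw": 0}, {"dx": 0, "dy": 0.0003, "dz": -0.001, "roll": 0, "jaw": 0}, {"dx": 0, "dy": 0.0002, "dz": -0.0006, "roll": 0, "jaw": 0}, {"dx": 0, "dy": 0, "dz": 0, "roll": 0, "jaw": 0}, {"dx": 0, "dy": 0, "dz": 0, "roll": 0, "jaw": 0}, {"dx": 0, "dy": 0, "dz": 0, "roll": 0, "jaw": 0}, {"dx": 0, "dy": 0, "dz": 0, "roll": 0, "jaw": 0}, {"dx": 0, "dy": 0, "dz": 0, "roll": 0, "jaw": 0}, {"dx": 0, "dy": 0, "dz": 0, "roll": 0, "jaw": 0}]'

```text
t: 10.3
eef_pos: [0.5708, 0.0061, 0.0881]
ee_rot: [3.142, -0.0, -1.635]
force: [1.6, 0.1, -3.7]
width: 0.0638
gripper_force: 12.0
```

servo_tool --moves '[{"dx": 0, "dy": 0.0002, "dz": -0.0006, "roll": 0, "jaw": 0}, {"dx": 0, "dy": 0.0002, "dz": -0.0006, "roll": 0, "jaw": 0}, {"dx": 0, "dy": 0.0002, "dz": -0.0006, "roll": 0, "jaw": 0}, {"dx": 0, "dy": 0, "dz": 0, "roll": 0, "jaw": 0}, {"dx": 0, "dy": 0, "dz": 0, "roll": 0, "jaw": 0}, {"dx": 0, "dy": 0, "dz": 0, "roll": 0, "jaw": 0}, {"dx": 0, "dy": 0, "dz": 0, "roll": 0, "jaw": 0}, {"dx": 0, "dy": 0, "dz": 0, "roll": 0, "jaw": 0}, {"dx": 0, "dy": 0, "dz": 0, "roll": 0, "jaw": 0}, {"dx": 0, "dy": 0, "dz": 0, "roll": 0, "jaw": 0}]'

```text
t: 11.55
eef_pos: [0.5707, 0.0068, 0.0863]
ee_rot: [3.141, -0.0, -1.635]
force: [2.5, -1.3, -3.4]
width: 0.0638
gripper_force: 12.0
```

servo_tool --moves '[{"dx": 0, "dy": 0.0002, "dz": -0.0006, "roll": 0, "jaw": 0}, {"dx": 0, "dy": 0.0001, "dz": -0.0006, "roll": 0, "jaw": 0}, {"dx": 0, "dy": 0.0001, "dz": -0.0006, "roll": 0, "jaw": 0}, {"dx": 0, "dy": 0, "dz": 0, "roll": 0, "jaw": 0}, {"dx": 0, "dy": 0, "dz": 0, "roll": 0, "jaw": 0}, {"dx": 0, "dy": 0, "dz": 0, "roll": 0, "jaw": 0}, {"dx": 0, "dy": 0, "dz": 0, "roll": 0, "jaw": 0}, {"dx": 0, "dy": 0, "dz": 0, "roll": 0, "jaw": 0}, {"dx": 0, "dy": 0, "dz": 0, "roll": 0, "jaw": 0}, {"dx": 0, "dy": 0, "dz": 0, "roll": 0, "jaw": 0}]'

```text
t: 12.8
eef_pos: [0.5709, 0.0072, 0.0848]
ee_rot: [-3.141, 0.0, -1.635]
force: [-1.8, -1.0, 5.2]
width: 0.0636
gripper_force: 12.0
```

```bash
python3 - <<'E'
from blk import *
for n in("scene","top"):
    p,d,c=snap(n);L=blk(n,dict(d=d))
    A=L[(abs(L[...,0])>13)&(abs(L[...,0])<62)&(abs(L[...,1])<28)&(L[...,2]>18)&(L[...,2]<75)]
    print(n)
    for lo in range(-60,60,6):
        B=A[(A[:,0]>=lo)&(A[:,0]<lo+6)]
        if len(B)>3: print("   x",lo+3,"z",np.round(np.percentile(B[:,2],[10,50,90]),1))
s=get_state();print(s["force"],s["moment"])
E
```

```text
scene
   x -45 z [39.8 41.  43.4]
   x -39 z [38.8 40.7 43.4]
   x -33 z [37.5 40.7 42.4]
   x -27 z [36.1 39.6 41.6]
   x -21 z [36.9 38.3 41.3]
   x -15 z [36.2 38.2 40. ]
top
   x -45 z [32.1 37.1 42.3]
   x -39 z [36.9 41.9 43.7]
   x -33 z [35.5 40.5 44.7]
   x 15 z [25.7 31.5 35.6]
   x 21 z [26.3 30.4 31.9]
   x 39 z [23.9 26.2 26.7]
   x 45 z [22.2 24.9 30.1]
   x 51 z [19.9 24.6 27.6]
[-1.54564855 -1.21203882  6.37384353] [-0.63622624  0.30672576 -0.25226742]
```

The upper edge is on the pocket floor and the block has swung to within about 10° of the face. The gripper body has just touched the far knob (about 9 N). The remaining drop is about 8 mm at the block's centre, so I'll release here.

servo_tool --moves '[{"dx": 0, "dy": 0, "dz": 0.0005, "roll": 0, "jaw": 0}, {"dx": 0, "dy": 0, "dz": 0, "roll": 0, "jaw": 0.8}, {"dx": 0, "dy": 0, "dz": 0, "roll": 0, "jaw": 0.8}, {"dx": 0, "dy": 0, "dz": 0, "roll": 0, "jaw": 0.8}, {"dx": 0, "dy": 0, "dz": 0, "roll": 0, "jaw": 0.8}, {"dx": 0, "dy": 0, "dz": 0, "roll": 0, "jaw": 0.8}, {"dx": 0.001, "dy": 0.013, "dz": 0.028, "roll": 0, "jaw": 0.8}, {"dx": 0.001, "dy": 0.013, "dz": 0.028, "roll": 0, "jaw": 0.8}, {"dx": 0.001, "dy": 0.013, "dz": 0.028, "roll": 0, "jaw": 0.8}, {"dx": 0, "dy": 0.05, "dz": 0.03, "roll": 0, "jaw": 0.8}]'

```text
t: 14.15
eef_pos: [0.573, 0.0958, 0.199]
ee_rot: [3.14, -0.0, -1.638]
force: [1.4, 0.7, 0.1]
width: 0.0704
gripper_force: 0.0
```

```bash
python3 - <<'E'
from blk import *
for n in("scene","top"):
    p,d,c=snap(n);np.savez(f"{n}3.npz",p=p,d=d);L=blk(n,dict(d=d))
    cr=p[140:270,220:380] if n=="scene" else p[100:230,270:430]
    globals()[n]=cv2.resize(cr,None,fx=2.5,fy=2.5,interpolation=cv2.INTER_CUBIC)
    A=L[(abs(L[...,0])<62)&(abs(L[...,1])<40)&(L[...,2]>18)&(L[...,2]<36)]
    print(n,len(A),"xy",cv2.minAreaRect(A[:,:2].astype(np.float32)),np.percentile(A[:,0],[2,98]),np.percentile(A[:,1],[2,98]))
    M=np.c_[A[:,:2],np.ones(len(A))];print("  plane",np.linalg.lstsq(M,A[:,2],rcond=None)[0])
cv2.imwrite("pics/seated.png",np.hstack([scene,top])[...,::-1]); s=get_state();print(s["eef_pos"],s["force"])
E
```

```text
scene 473 xy ((-3.7715606689453125, -0.4106636047363281), (66.91497039794922, 100.50458526611328), 89.05609130859375) [-50.70571786  45.69016208] [-30.31665583  31.12733067]
  plane [-7.27961746e-03 -2.39490361e-02  2.66255283e+01]
top 543 xy ((-2.9210205078125, -5.278202056884766), (63.85340118408203, 104.9671630859375), 89.3742446899414) [-51.80071749  46.04973756] [-36.39631419  25.85826592]
  plane [7.01802035e-03 1.08287292e-02 2.51702610e+01]
[0.57541441 0.10006079 0.20192528] [-0.03889281  0.14862621  0.07078792]
```

View pics/seated.png

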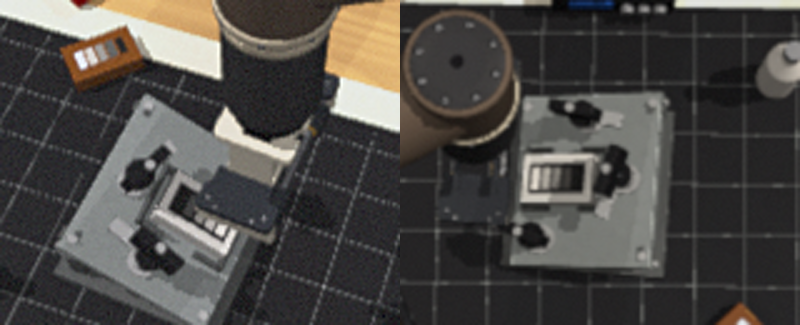

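The block is seated flat: its top plane is at z≈26 mm, x≈-3 and y≈-2.5 mm in the pocket, and all knobs are still open. The upper knob comes next.

servo_tool --moves '[{"dx": -0.0009, "dy": -0.0154, "dz": 0.001, "roll": 7.4, "jaw": 0.6}, {"dx": -0.0009, "dy": -0.0154, "dz": 0, "roll": 7.4, "jaw": 0.6}, {"dx": -0.0009, "dy": -0.0154, "dz": 0, "roll": 7.4, "jaw": 0.6}, {"dx": -0.0009, "dy": -0.0154, "dz": 0, "roll": 7.4, "jaw": 0.6}, {"dx": -0.0009, "dy": -0.0154, "dz": 0, "roll": 7.4, "jaw": 0.6}, {"dx": -0.0009, "dy": -0.0154, "dz": 0, "roll": 7.4, "jaw": 0.6}, {"dx": -0.0009, "dy": -0.0154, "dz": 0, "roll": 7.4, "jaw": 0.6}, {"dx": -0.0009, "dy": -0.0154, "dz": 0, "roll": 7.4, "jaw": 0.6}, {"dx": -0.0009, "dy": -0.0154, "dz": 0, "roll": 7.4, "jaw": 0.6}, {"dx": -0.0009, "dy": -0.0154, "dz": 0, "roll": 7.4, "jaw": 0.6}]' --newtons 25

```text
t: 15.5
eef_pos: [0.564, -0.0581, 0.1989]
ee_rot: [3.141, 0.002, -0.339]
force: [-0.1, -0.2, -0.5]
width: 0.0531
gripper_force: 0.0
```

servo_tool --moves '[{"dx": 0, "dy": 0, "dz": 0, "roll": 0, "jaw": 0.6}, {"dx": 0, "dy": 0, "dz": 0, "roll": 0, "jaw": 0.6}, {"dx": 0, "dy": 0, "dz": -0.008, "roll": 0, "jaw": 0.6}, {"dx": 0, "dy": 0, "dz": -0.008, "roll": 0, "jaw": 0.6}, {"dx": 0, "dy": 0, "dz": 0, "roll": 0, "jaw": 0.6}, {"dx": 0, "dy": 0, "dz": 0, "roll": 0, "jaw": 0.6}, {"dx": 0, "dy": 0, "dz": 0, "roll": 0, "jaw": 0.6}, {"dx": 0, "dy": 0, "dz": 0, "roll": 0, "jaw": 0.6}, {"dx": 0, "dy": 0, "dz": 0, "roll": 0, "jaw": 0.6}, {"dx": 0, "dy": 0, "dz": 0, "roll": 0, "jaw": 0.6}]'

```text
t: 16.75
eef_pos: [0.5648, -0.0578, 0.1841]
ee_rot: [-3.142, -0.0, -0.344]
force: [-0.5, -0.2, -0.5]
width: 0.0525
gripper_force: 0.0
```

servo_tool --moves '[{"dx": 0.0019, "dy": 0.0041, "dz": -0.008, "roll": 0, "jaw": 0.6}, {"dx": 0, "dy": 0, "dz": -0.012, "roll": 0, "jaw": 0.6}, {"dx": 0, "dy": 0, "dz": -0.012, "roll": 0, "jaw": 0.6}, {"dx": 0, "dy": 0, "dz": -0.012, "roll": 0, "jaw": 0.6}, {"dx": 0, "dy": 0, "dz": 0, "roll": 0, "jaw": 0.4}, {"dx": 0, "dy": 0, "dz": 0, "roll": 0, "jaw": 0}, {"dx": 0, "dy": 0, "dz": 0, "roll": 0, "jaw": 0}, {"dx": 0, "dy": 0, "dz": 0, "roll": 0, "jaw": 0}, {"dx": 0, "dy": 0, "dz": 0, "roll": 0, "jaw": 0}, {"dx": 0, "dy": 0, "dz": 0, "roll": 0, "jaw": 0}]' --newtons 20

```text
t: 18.0
eef_pos: [0.5674, -0.0529, 0.1404]
ee_rot: [-3.14, -0.001, -0.343]
force: [1.4, 5.4, 0.9]
width: 0.0237
gripper_force: 18.5
```

servo_tool --moves '[{"dx": 0, "dy": 0, "dz": 0, "roll": -7, "jaw": 0}, {"dx": 0, "dy": 0, "dz": 0, "roll": -7, "jaw": 0}, {"dx": 0, "dy": 0, "dz": 0, "roll": -7, "jaw": 0}, {"dx": 0, "dy": 0, "dz": 0, "roll": -7, "jaw": 0}, {"dx": 0, "dy": 0, "dz": 0, "roll": -7, "jaw": 0}, {"dx": 0, "dy": 0, "dz": 0, "roll": -7, "jaw": 0}, {"dx": 0, "dy": 0, "dz": 0, "roll": -7, "jaw": 0}, {"dx": 0, "dy": 0, "dz": 0, "roll": -7, "jaw": 0}, {"dx": 0, "dy": 0, "dz": 0, "roll": -7, "jaw": 0}, {"dx": 0, "dy": 0, "dz": 0, "roll": 0, "jaw": 0}]'

```text
t: 19.25
eef_pos: [0.5699, -0.0513, 0.1417]
ee_rot: [-3.134, 0.002, -1.444]
force: [4.6, 11.8, 3.0]
width: 0.0165
gripper_force: 19.8
```

```bash
python3 -c "
from h import *
s=get_state();print(s['eef_pos'],s['ee_rot'],s['force'],s['moment'],s['width'])"
```

```text
[ 0.56988162 -0.0512838   0.14170852] [-3.13433590e+00  2.06230126e-03 -1.44385218e+00] [ 4.62480242 11.83143953  2.99827617] [ 4.31814989 -1.35905847 -0.0900463 ] 0.01647666707901633
```

servo_tool --moves '[{"dx": 0, "dy": 0, "dz": 0, "roll": -4, "jaw": 0}, {"dx": 0, "dy": 0, "dz": 0, "roll": -4, "jaw": 0}, {"dx": 0, "dy": 0, "dz": 0, "roll": -3, "jaw": 0}, {"dx": 0, "dy": 0, "dz": 0, "roll": -2, "jaw": 0}, {"dx": 0, "dy": 0, "dz": 0, "roll": -1, "jaw": 0}, {"dx": 0, "dy": 0, "dz": 0, "roll": -1, "jaw": 0}, {"dx": 0, "dy": 0, "dz": 0, "roll": 0, "jaw": 0}, {"dx": 0, "dy": 0, "dz": 0, "roll": 0, "jaw": 0}, {"dx": 0, "dy": 0, "dz": 0, "roll": 0, "jaw": 0}, {"dx": 0, "dy": 0, "dz": 0, "roll": 0, "jaw": 0}]'

```text
t: 20.5
eef_pos: [0.5701, -0.052, 0.1418]
ee_rot: [-3.135, 0.003, -1.703]
force: [7.8, 8.4, 2.0]
width: 0.0169
gripper_force: 21.0
```

```bash
python3 -c "
from h import *
s=get_state();print(s['eef_pos'],s['ee_rot'],s['force'],s['moment'],s['width'])"
```

```text
[ 0.57014992 -0.05196129  0.141764  ] [-3.13466906e+00  2.78312249e-03 -1.70282966e+00] [7.77043992 8.41167975 2.04777619] [ 2.92084602 -1.9554525   0.63110084] 0.016891111259062244
```

servo_tool --moves '[{"dx": 0, "dy": 0, "dz": 0, "roll": 0, "jaw": 0.5}, {"dx": 0, "dy": 0, "dz": 0, "roll": 0, "jaw": 0.5}, {"dx": 0, "dy": 0, "dz": 0.01, "roll": 0, "jaw": 0.5}, {"dx": 0, "dy": 0, "dz": 0.03, "roll": 0, "jaw": 0.5}, {"dx": 0, "dy": 0, "dz": 0.03, "roll": 0, "jaw": 0.5}, {"dx": 0.02, "dy": 0.011, "dz": 0, "roll": -2, "jaw": 0.5}, {"dx": 0.02, "dy": 0.011, "dz": 0, "roll": -2, "jaw": 0.5}, {"dx": 0.02, "dy": 0.011, "dz": 0, "roll": -2, "jaw": 0.5}, {"dx": 0.02, "dy": 0.011, "dz": 0, "roll": -2, "jaw": 0.5}, {"dx": 0, "dy": 0, "dz": 0, "roll": 0, "jaw": 0.5}]'

```text
t: 21.75
eef_pos: [0.6474, -0.0094, 0.2099]
ee_rot: [3.141, -0.001, -1.845]
force: [-0.4, -0.4, 0.0]
width: 0.044
gripper_force: 0.0
```

```bash
cat >> blk.py <<'E'
def knobs():
    for n in("scene","top"):
        p,d,c=snap(n);L=blk(n,dict(d=d))
        for kx,ky in((86,0),(30,80),(-30,-80)):
            B=L[(L[...,2]>66)&(L[...,2]<78)&(np.hypot(L[...,0]-kx,L[...,1]-ky)<42)]
            if len(B)>40:
                C=np.cov(B[:,:2].T);w,V=np.linalg.eigh(C);a=np.degrees(np.arctan2(V[1,1],V[0,1]))%180
                r=cv2.minAreaRect(B[:,:2].astype(np.float32))
                print(n,(kx,ky),len(B),"bar angle",round(a,1),np.round(r[0],1),np.round(r[1],1),round(r[2],1))
    s=get_state();print(s["eef_pos"],s["ee_rot"],s["force"],s["moment"],s["width"],s["q"][[0,5]])
E
python3 -c "
from blk import *
knobs()"
```

```text
scene (30, 80) 109 bar angle 168.7 [24.  83.5] [16.5 51.9] 78.9
scene (-30, -80) 117 bar angle 161.5 [-30.8 -78. ] [19.2 62.3] 71.8
top (86, 0) 87 bar angle 0.3 [87.1 -1.9] [16.5 62.8] 89.4
top (-30, -80) 79 bar angle 160.8 [-30.  -81.6] [16.1 65.5] 70.3
[ 0.64627113 -0.00993322  0.21004833] [ 3.1409740e+00 -4.1554770e-04 -1.8444609e+00] [ 0.32374775 -0.09161071  0.07803041] [ 0.01183447  0.08178787 -0.02954862] 0.043596019787140915 [ 0.28592741 -0.55960218]
```

servo_tool --moves '[{"dx": 0.0034, "dy": 0.0018, "dz": -0.014, "roll": 0, "jaw": 0.5}, {"dx": 0, "dy": 0, "dz": -0.02, "roll": 0, "jaw": 0.5}, {"dx": 0, "dy": 0, "dz": -0.02, "roll": 0, "jaw": 0.5}, {"dx": 0, "dy": 0, "dz": -0.02, "roll": 0, "jaw": 0.5}, {"dx": 0, "dy": 0, "dz": -0.02, "roll": 0, "jaw": 0.5}, {"dx": 0, "dy": 0, "dz": 0, "roll": 0, "jaw": 0.3}, {"dx": 0, "dy": 0, "dz": 0, "roll": 0, "jaw": 0}, {"dx": 0, "dy": 0, "dz": 0, "roll": 0, "jaw": 0}, {"dx": 0, "dy": 0, "dz": 0, "roll": 0, "jaw": 0}, {"dx": 0, "dy": 0, "dz": 0, "roll": 0, "jaw": 0}]'

```text
t: 23.1
eef_pos: [0.6527, -0.0082, 0.1174]
ee_rot: [-3.136, 0.001, -1.844]
force: [6.9, -4.1, -4.4]
width: 0.0171
gripper_force: 19.6
```

servo_tool --moves '[{"dx": 0, "dy": 0, "dz": 0, "roll": -7, "jaw": 0}, {"dx": 0, "dy": 0, "dz": 0, "roll": -7, "jaw": 0}, {"dx": 0, "dy": 0, "dz": 0, "roll": -7, "jaw": 0}, {"dx": 0, "dy": 0, "dz": 0, "roll": -7, "jaw": 0}, {"dx": 0, "dy": 0, "dz": 0, "roll": -7, "jaw": 0}, {"dx": 0, "dy": 0, "dz": 0, "roll": -7, "jaw": 0}, {"dx": 0, "dy": 0, "dz": 0, "roll": -7, "jaw": 0}, {"dx": 0, "dy": 0, "dz": 0, "roll": -7, "jaw": 0}, {"dx": 0, "dy": 0, "dz": 0, "roll": -7, "jaw": 0}, {"dx": 0, "dy": 0, "dz": 0, "roll": 0, "jaw": 0}]'

```text
t: 24.35
eef_pos: [0.6532, -0.0075, 0.1188]
ee_rot: [-3.141, 0.007, -2.943]
force: [3.3, 0.9, 6.0]
width: 0.023
gripper_force: 21.7
```

```bash
python3 -c "
from blk import *
knobs()"
```

```text
scene (30, 80) 69 bar angle 134.3 [35.7 97.5] [31.  43.6] 33.6
scene (-30, -80) 111 bar angle 160.5 [-30.7 -77.7] [17.7 62.8] 70.2
top (86, 0) 96 bar angle 179.1 [86.8 -2.1] [17.4 65.6] 89.2
top (-30, -80) 84 bar angle 161.2 [-28.5 -82.1] [15.8 68. ] 70.7
[ 0.65311441 -0.00747116  0.11886061] [-3.14071388  0.00692566 -2.94109704] [ 4.21821335 -0.33024273  6.49618598] [-0.21593361 -1.7332838   0.03079051] 0.022714741267253768 [ 0.2874989  -1.65879075]
```

servo_tool --moves '[{"dx": 0, "dy": 0, "dz": 0, "roll": -5, "jaw": 0}, {"dx": 0, "dy": 0, "dz": 0, "roll": -5, "jaw": 0}, {"dx": 0, "dy": 0, "dz": 0, "roll": -4, "jaw": 0}, {"dx": 0, "dy": 0, "dz": 0, "roll": -2, "jaw": 0}, {"dx": 0, "dy": 0, "dz": 0, "roll": -2, "jaw": 0}, {"dx": 0, "dy": 0, "dz": 0, "roll": -2, "jaw": 0}, {"dx": 0, "dy": 0, "dz": 0, "roll": -2, "jaw": 0}, {"dx": 0, "dy": 0, "dz": 0, "roll": 0, "jaw": 0}, {"dx": 0, "dy": 0, "dz": 0, "roll": 0, "jaw": 0}, {"dx": 0, "dy": 0, "dz": 0, "roll": 0, "jaw": 0}]'

```text
t: 25.7
eef_pos: [0.6522, -0.0074, 0.1191]
ee_rot: [3.14, 0.005, 2.959]
force: [-0.2, 2.1, 10.2]
width: 0.0237
gripper_force: 22.6
```

```bash
python3 -c "
from blk import *
knobs()"
```

```text
scene (-30, -80) 116 bar angle 160.1 [-30.9 -78.1] [20.2 62.5] 71.8
top (86, 0) 100 bar angle 0.6 [88.1 -2.1] [16.8 65. ] 89.2
top (-30, -80) 87 bar angle 159.7 [-29.4 -81.9] [15.4 67.1] 70.3
[ 0.65219136 -0.00745202  0.11907576] [3.140431   0.00529587 2.95925416] [-0.53367067  1.57770727 10.04193853] [ 0.15726685 -0.18989377  0.62066346] 0.02368881973461652 [ 0.28787959 -2.04192118]
```

servo_tool --moves '[{"dx": 0, "dy": 0, "dz": 0, "roll": 0, "jaw": 0.5}, {"dx": 0, "dy": 0, "dz": 0, "roll": 0, "jaw": 0.5}, {"dx": 0, "dy": 0, "dz": 0.01, "roll": 0, "jaw": 0.5}, {"dx": 0, "dy": 0, "dz": 0.04, "roll": 0, "jaw": 0.5}, {"dx": 0, "dy": 0, "dz": 0.04, "roll": 0, "jaw": 0.5}, {"dx": -0.02, "dy": 0.008, "dz": 0, "roll": 9.4, "jaw": 0.5}, {"dx": -0.02, "dy": 0.008, "dz": 0, "roll": 9.4, "jaw": 0.5}, {"dx": -0.02, "dy": 0.008, "dz": 0, "roll": 9.4, "jaw": 0.5}, {"dx": -0.02, "dy": 0.008, "dz": 0, "roll": 9.4, "jaw": 0.5}, {"dx": -0.02, "dy": 0.008, "dz": 0, "roll": 9.4, "jaw": 0.5}]'

```text
t: 27.05
eef_pos: [0.5493, 0.0322, 0.2065]
ee_rot: [-3.142, 0.0, -2.502]
force: [-0.2, 1.8, -0.7]
width: 0.0441
gripper_force: 0.0
```

servo_tool --moves '[{"dx": -0.02, "dy": 0.008, "dz": 0, "roll": 9.4, "jaw": 0.5}, {"dx": -0.02, "dy": 0.008, "dz": 0, "roll": 9.4, "jaw": 0.5}, {"dx": -0.019, "dy": 0.008, "dz": 0, "roll": 9.4, "jaw": 0.5}, {"dx": 0, "dy": 0, "dz": 0, "roll": 0, "jaw": 0.5}, {"dx": 0, "dy": 0, "dz": 0, "roll": 0, "jaw": 0.5}, {"dx": 0, "dy": 0, "dz": 0, "roll": 0, "jaw": 0.5}, {"dx": 0, "dy": 0, "dz": 0, "roll": 0, "jaw": 0.5}, {"dx": 0, "dy": 0, "dz": 0, "roll": 0, "jaw": 0.5}, {"dx": 0, "dy": 0, "dz": 0, "roll": 0, "jaw": 0.5}, {"dx": 0, "dy": 0, "dz": 0, "roll": 0, "jaw": 0.5}]'

```text
t: 28.3
eef_pos: [0.4911, 0.0561, 0.206]
ee_rot: [-3.142, -0.0, -2.016]
force: [0.6, -0.4, -0.1]
width: 0.0439
gripper_force: 0.0
```

```bash
python3 -c "
from blk import *
knobs()"
```

```text
scene (86, 0) 124 bar angle 179.2 [85.2  2.2] [63.1 17.5] 1.9
scene (30, 80) 131 bar angle 89.5 [29.3 82.5] [62.3 16.4] 89.5
scene (-30, -80) 115 bar angle 161.5 [-30.6 -77.3] [18.  62.4] 73.3
top (86, 0) 90 bar angle 179.2 [88.5 -1.8] [63.2 17.2] 0.2
top (30, 80) 91 bar angle 90.6 [31.4 78.3] [17.9 65.3] 0.4
[0.49108571 0.05612913 0.20601246] [-3.14158241e+00 -1.67489190e-05 -2.01579086e+00] [-0.17622312  0.31934539  0.87120372] [-0.03582044  0.06498036 -0.02017422] 0.04353292092132911 [ 0.51231768 -0.95732163]
```

servo_tool --moves '[{"dx": 0.0022, "dy": 0, "dz": -0.02, "roll": 0, "jaw": 0.5}, {"dx": 0, "dy": 0, "dz": -0.025, "roll": 0, "jaw": 0.5}, {"dx": 0, "dy": 0, "dz": -0.025, "roll": 0, "jaw": 0.5}, {"dx": 0, "dy": 0, "dz": -0.025, "roll": 0, "jaw": 0.5}, {"dx": 0, "dy": 0, "dz": -0.019, "roll": 0, "jaw": 0.5}, {"dx": 0, "dy": 0, "dz": 0, "roll": 0, "jaw": 0.3}, {"dx": 0, "dy": 0, "dz": 0, "roll": 0, "jaw": 0}, {"dx": 0, "dy": 0, "dz": 0, "roll": 0, "jaw": 0}, {"dx": 0, "dy": 0, "dz": 0, "roll": 0, "jaw": 0}, {"dx": 0, "dy": 0, "dz": 0, "roll": 0, "jaw": 0}]'

```text
t: 29.65
eef_pos: [0.496, 0.0559, 0.0934]
ee_rot: [-3.137, 0.002, -2.015]
force: [9.2, -7.2, -5.9]
width: 0.0183
gripper_force: 19.1
```

servo_tool --moves '[{"dx": 0, "dy": 0, "dz": 0, "roll": -7, "jaw": 0}, {"dx": 0, "dy": 0, "dz": 0, "roll": -7, "jaw": 0}, {"dx": 0, "dy": 0, "dz": 0, "roll": -7, "jaw": 0}, {"dx": 0, "dy": 0, "dz": 0, "roll": -7, "jaw": 0}, {"dx": 0, "dy": 0, "dz": 0, "roll": -7, "jaw": 0}, {"dx": 0, "dy": 0, "dz": 0, "roll": -7, "jaw": 0}, {"dx": 0, "dy": 0, "dz": 0, "roll": -7, "jaw": 0}, {"dx": 0, "dy": 0, "dz": 0, "roll": -7, "jaw": 0}, {"dx": 0, "dy": 0, "dz": 0, "roll": -4, "jaw": 0}, {"dx": 0, "dy": 0, "dz": 0, "roll": 0, "jaw": 0}]'

```text
t: 30.9
eef_pos: [0.4962, 0.0569, 0.0945]
ee_rot: [3.141, 0.006, -3.062]
force: [3.6, -1.0, 6.4]
width: 0.0225
gripper_force: 21.5
```

servo_tool --moves '[{"dx": 0, "dy": 0, "dz": 0, "roll": -4, "jaw": 0}, {"dx": 0, "dy": 0, "dz": 0, "roll": -3, "jaw": 0}, {"dx": 0, "dy": 0, "dz": 0, "roll": -2, "jaw": 0}, {"dx": 0, "dy": 0, "dz": 0, "roll": -2, "jaw": 0}, {"dx": 0, "dy": 0, "dz": 0, "roll": -2, "jaw": 0}, {"dx": 0, "dy": 0, "dz": 0, "roll": -2, "jaw": 0}, {"dx": 0, "dy": 0, "dz": 0, "roll": 0, "jaw": 0}, {"dx": 0, "dy": 0, "dz": 0, "roll": 0, "jaw": 0}, {"dx": 0, "dy": 0, "dz": 0, "roll": 0, "jaw": 0}, {"dx": 0, "dy": 0, "dz": 0, "roll": 0, "jaw": 0}]'

```text
t: 32.15
eef_pos: [0.4957, 0.057, 0.0946]
ee_rot: [3.139, 0.005, 2.961]
force: [0.5, -0.2, 10.3]
width: 0.0232
gripper_force: 22.4
```

```bash
python3 -c "
from blk import *
knobs()"
```

```text
scene (86, 0) 126 bar angle 179.7 [84.7  2.3] [63.9 17.2] 1.1
scene (30, 80) 129 bar angle 89.0 [29.5 82.3] [63.3 17. ] 89.7
scene (-30, -80) 61 bar angle 151.9 [-24.5 -67.9] [32.4 46.1] 48.2
top (86, 0) 95 bar angle 179.0 [87.1 -2.4] [18.  63.6] 89.5
top (30, 80) 89 bar angle 90.5 [30.  79.1] [62.5 20.1] 88.3
[0.495683   0.05693033 0.09463671] [3.13941378 0.00505169 2.96087601] [ 0.87582241  1.06072017 10.22585217] [-0.24159018 -0.12839219  0.58863627] 0.022955037883156094 [ 0.5101872  -2.26314155]
```

The near knob has reached its stop, with the same moment as the others. I'll release it, retract and check.

servo_tool --moves '[{"dx": 0, "dy": 0, "dz": 0, "roll": 0, "jaw": 0.5}, {"dx": 0, "dy": 0, "dz": 0, "roll": 0, "jaw": 0.5}, {"dx": 0, "dy": 0, "dz": 0.01, "roll": 0, "jaw": 0.5}, {"dx": 0, "dy": 0, "dz": 0.04, "roll": 0, "jaw": 0.5}, {"dx": 0, "dy": 0, "dz": 0.05, "roll": 0, "jaw": 0.5}, {"dx": 0, "dy": 0.03, "dz": 0.05, "roll": 0, "jaw": 0.5}, {"dx": 0, "dy": 0.05, "dz": 0.02, "roll": 0, "jaw": 0.5}, {"dx": 0, "dy": 0.05, "dz": 0, "roll": 0, "jaw": 0.5}, {"dx": 0, "dy": 0, "dz": 0, "roll": 0, "jaw": 0.5}, {"dx": 0, "dy": 0, "dz": 0, "roll": 0, "jaw": 0.5}]'

```text
t: 33.5
eef_pos: [0.4929, 0.186, 0.2622]
ee_rot: [-3.141, -0.0, 2.959]
force: [-0.5, -0.2, -0.3]
width: 0.0436
gripper_force: 0.0
```

```bash
python3 - <<'E'
from blk import *
knobs()
for n in("scene","top"):
    p,d,c=snap(n);L=blk(n,dict(d=d))
    cr=p[140:270,220:380] if n=="scene" else p[100:230,270:430]
    globals()[n]=cv2.resize(cr,None,fx=2.5,fy=2.5,interpolation=cv2.INTER_CUBIC)
    A=L[(abs(L[...,0])<62)&(abs(L[...,1])<40)&(L[...,2]>20)&(L[...,2]<29)]
    print(n,len(A),np.median(A[:,2]),np.percentile(A[:,0],[2,98]),np.percentile(A[:,1],[2,98]))
cv2.imwrite("pics/final.png",np.hstack([scene,top])[...,::-1])
E
```

```text
scene (86, 0) 128 bar angle 179.4 [85.   2.3] [18.2 63.2] 89.0
scene (30, 80) 127 bar angle 89.9 [29.2 82.6] [17.2 63.5] 1.5
scene (-30, -80) 107 bar angle 89.6 [-30.3 -77.4] [16.5 68.2] 0.1
top (86, 0) 95 bar angle 178.9 [86.4 -1.9] [17.2 64.1] 88.4
top (30, 80) 90 bar angle 90.5 [30.2 78.1] [17.3 64.8] 3.4
top (-30, -80) 98 bar angle 91.4 [-28.6 -82.3] [62.  19.8] 89.7
[0.49314672 0.18533331 0.2621514 ] [-3.14132366e+00 -1.13459297e-04  2.95781443e+00] [ 1.0035165   0.19297304 -0.82755693] [-0.08044212 -0.02004482 -0.00925118] 0.043781723085395775 [ 0.73217773 -2.48677896]
scene 497 26.40206928575596 [-51.85151928  43.99992202] [-32.27925735  30.83250339]
top 354 24.794096485631563 [-51.84411859  45.99309822] [-36.37301227  26.57606664]
```

View pics/final.png

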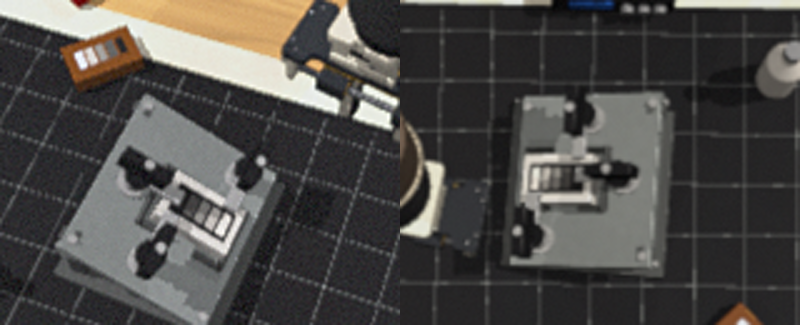

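All three lugs are over the block, which lies flat in the pocket, and the arm is clear.

```bash
python3 -c "
from station import *
print(job_done())"
```

```text
the job is handed in; nothing more can be done
None
```

The larger aluminium block lies flat and released in the pocket, all three knobs are at their end stops (upper one first), and the job is handed in at about 34 s; no verdict came back.

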